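Put the finished tape cartridges away in the push-latch drawer

TASK

Press the front of the cabinet's push-latch drawer so that it pops open, then lift every green-tabbed cartridge out of the keyed rack and stand it upright on the drawer's floor, together with the white desiccant canister. When all are in, push the drawer back in until it latches, and see that it stays shut. Leave the red-tabbed cartridges in the rack and everything else where it is.

Things in the scene. Friction and masses are not known exactly. Their poses are not given: they have to be found in the camera images.
- drawer (a joint): sliding of the drawer, m: 0 = latched shut, 0.110 = fully open, negative = pressed in past shut, -0.0155 at most. A spring pushes it out (5 N shut, 3 N open). Push-push latch: pressed 13 to 15 mm past shut (about 8 N) and let go, a shut drawer springs fully out as the finger backs off, and one pushed in from open latches at 0. Pressed under 9 mm past shut, it does not change state
- drawer_front (a point): white press spot, 28 mm across, mid-way on the outer face of the drawer's blue front panel; moves with the drawer. Axes: x into the cabinet (press along +x), y along the front, z up. The panel is 250 mm wide, 10 mm thick and reaches from 4 to 68 mm above the table (spot at 45 mm)
- drawer_in (a point): centre of the drawer's inner floor, 12 mm above the table, 65 mm behind drawer_front; moves with the drawer. Axes: x into the cabinet, y along the front, z up. Inside 110 mm (x) by 220 mm (y), walls to 43 mm above this floor; fully open, all of the inside lies in front of the cabinet, 16 mm clear of it
- cabinet: low grey cabinet with one push-latch drawer without a handle; fixed, 229 deep x 252 wide x 95 mm high, opening 89 mm high. Origin: on the table, on its centre line, 104 mm in front of the carcass's front edge; x points into the cabinet, y along its front. The shut drawer's panel stands 26 mm proud of the carcass
- rack: black keyed rack, fixed, 70 x 206 mm, six slots in a row along its y, 32 mm apart, floor 6 mm above the table, dividers to 38 mm above the table. Ribs on the dividers run in the cartridges' side grooves with 1.5 mm play, so a cartridge can only leave straight up, by 35 mm or more. Origin: centre of the underside; slot centres at y = -80, -48, -16, 16, 48, 80 mm, x = 0
- done1: grey tape cartridge, upright: body 50 x 22 x 42 mm (own x, y, z) with a green gripping tab on top, 26 x 12 x 28 mm (x, y, z), 70 mm high in all; 120 g (may vary). A 14 mm wide, 4.75 mm deep groove runs down the middle of each 50 mm wide side. Origin: centre of the underside; z up. Starts in a rack slot, to be put away (may be absent)
- done2: grey tape cartridge, upright: body 50 x 22 x 42 mm (own x, y, z) with a green gripping tab on top, 26 x 12 x 28 mm (x, y, z), 70 mm high in all; 120 g (may vary). A 14 mm wide, 4.75 mm deep groove runs down the middle of each 50 mm wide side. Origin: centre of the underside; z up. Starts in a rack slot, to be put away (may be absent)
- done3: grey tape cartridge, upright: body 50 x 22 x 42 mm (own x, y, z) with a green gripping tab on top, 26 x 12 x 28 mm (x, y, z), 70 mm high in all; 120 g (may vary). A 14 mm wide, 4.75 mm deep groove runs down the middle of each 50 mm wide side. Origin: centre of the underside; z up. Starts in a rack slot, to be put away (may be absent)
- done4: grey tape cartridge, upright: body 50 x 22 x 42 mm (own x, y, z) with a green gripping tab on top, 26 x 12 x 28 mm (x, y, z), 70 mm high in all; 120 g (may vary). A 14 mm wide, 4.75 mm deep groove runs down the middle of each 50 mm wide side. Origin: centre of the underside; z up. Starts in a rack slot, to be put away (may be absent)
- keep1: grey tape cartridge, upright: body 50 x 22 x 42 mm (own x, y, z) with a red gripping tab on top, 26 x 12 x 28 mm (x, y, z), 70 mm high in all; 120 g (may vary). A 14 mm wide, 4.75 mm deep groove runs down the middle of each 50 mm wide side. Origin: centre of the underside; z up. Starts in a rack slot, to be left where it stands
- keep2: grey tape cartridge, upright: body 50 x 22 x 42 mm (own x, y, z) with a red gripping tab on top, 26 x 12 x 28 mm (x, y, z), 70 mm high in all; 120 g (may vary). A 14 mm wide, 4.75 mm deep groove runs down the middle of each 50 mm wide side. Origin: centre of the underside; z up. Starts in a rack slot, to be left where it stands
- canister: white round desiccant canister with a blue band, 40 mm across (the upper rim tapers to 36 mm), 38 mm high, 70 g, standing loose on the table in front of the robot. Origin: centre of the underside, z up
- tape_roll: yellow roll of tape lying flat behind the rack, 70 mm across, 19 mm high; bystander
- swab_jar: clear jar with a steel cap behind the rack, 52 mm across, 70 mm high; bystander
- tin: red tin, 90 x 60 x 30 mm, on top of the cabinet; bystander
- record_brush: dark wooden record brush, 40 x 110 x 26 mm, at the right of the table; bystander
- marker_box: cardboard tray of markers, 100 x 45 x 26 mm, at the left of the table; bystander
Things that resemble listed ones, but are neither listed nor needed, are in the scene too. What is shaped like the keep2 but purple is not meant. Leave any orange look-alike of the done1 alone.

How it is judged:
On the way, in this order (a step that is already met when the one before it is completed fails the run):
1. the empty drawer has popped fully open (value of joint drawer above 0.1 m), for 0.2 s.
2. every green-tabbed cartridge stands upright in the open drawer, and the canister is in it too (value of joint drawer above 0.09 m and x of done1 in the frame of drawer_in between -0.05 and 0.05 m and y of done1 in the frame of drawer_in between -0.105 and 0.105 m and z of done1 in the frame of drawer_in between -0.004 and 0.008 m and angle between each of done1, done2, done3, done4's own z axis and vertical below 0.2 rad and x of done2 in the frame of drawer_in between -0.05 and 0.05 m and y of done2 in the frame of drawer_in between -0.105 and 0.105 m and z of done2 in the frame of drawer_in between -0.004 and 0.008 m and x of done3 in the frame of drawer_in between -0.05 and 0.05 m and y of done3 in the frame of drawer_in between -0.105 and 0.105 m and z of done3 in the frame of drawer_in between -0.004 and 0.008 m and x of done4 in the frame of drawer_in between -0.05 and 0.05 m and y of done4 in the frame of drawer_in between -0.105 and 0.105 m and z of done4 in the frame of drawer_in between -0.004 and 0.008 m and x of canister in the frame of drawer_in between -0.05 and 0.05 m and y of canister in the frame of drawer_in between -0.105 and 0.105 m and z of canister in the frame of drawer_in between -0.004 and 0.03 m), for 0.2 s.
At the end, for the whole second after the job is handed in: the drawer is latched shut (within 4 mm of 0) with nothing holding it; every green-tabbed cartridge stands upright (within 0.2 rad) on the drawer's floor and the canister is in the drawer; the red-tabbed ones are seated in the rack (value of joint drawer between -0.004 and 0.004 m and x of done1 in the frame of drawer_in between -0.05 and 0.05 m and y of done1 in the frame of drawer_in between -0.105 and 0.105 m and z of done1 in the frame of drawer_in between -0.004 and 0.008 m and angle between each of done1, done2, done3, done4's own z axis and vertical below 0.2 rad and x of done2 in the frame of drawer_in between -0.05 and 0.05 m and y of done2 in the frame of drawer_in between -0.105 and 0.105 m and z of done2 in the frame of drawer_in between -0.004 and 0.008 m and x of done3 in the frame of drawer_in between -0.05 and 0.05 m and y of done3 in the frame of drawer_in between -0.105 and 0.105 m and z of done3 in the frame of drawer_in between -0.004 and 0.008 m and x of done4 in the frame of drawer_in between -0.05 and 0.05 m and y of done4 in the frame of drawer_in between -0.105 and 0.105 m and z of done4 in the frame of drawer_in between -0.004 and 0.008 m and x of canister in the frame of drawer_in between -0.05 and 0.05 m and y of canister in the frame of drawer_in between -0.105 and 0.105 m and z of canister in the frame of drawer_in between -0.004 and 0.03 m and z of each of keep1, keep2 in the frame of rack below 0.012 m); the robot touches nothing.
It fails at once if a red-tabbed cartridge is moved by more than 20 mm (distance of any of keep1, keep2 from where it was at the start of the episode above 0.02 m).
It fails at once if a bystander is moved by more than 30 mm (distance of any of tape_roll, swab_jar, tin, record_brush, marker_box from where it was at the start of the episode above 0.03 m).
Of done1, done2, done3, done4 only 2 to 4 are there at a start; the rules pass over those that are not, and their reading is None.
At some moment in a run one of canister may be knocked a few centimetres aside while the robot is not near it.
Once in a run the grip may slacken for a moment while it holds something.
It also fails if it takes over 210 s, if anything falls off the work surface, if the arm or the gripper's body presses on something with over 40 N, if the wrist force passes 120 N, or if a joint passes its speed limit or range.

ROBOT

A 6-joint arm with a two-finger parallel gripper is mounted at the origin on the work surface. World frame = base frame: x ahead of the robot, y to its left, z up, the work surface at z = 0. Lengths are in m, angles in rad, forces in N, time in s.
With the tool pointing down it reaches from about 0.35 to 0.925 m from the base axis. Payload 6.4 kg.
Tool frame: the origin (TCP) lies at the very end of the fingers, on their centre line; the grasp point (between the pads) lies 19 mm behind it; z points along the fingers, y is the direction in which the jaws open and shut (so a half turn about z gives the same grasp; the last joint's range is limited). The gripper opens to 85 mm and grips with 20 to 120 N. Pads are 22 mm wide; open, the fingers measure 114 mm over their backs; the gripper's body (76 mm by 85 mm) begins 54 mm behind the grasp point. The pads swing forward as they close: fully open they stand 13 mm farther back than shut.
Start: joints at [-1.481, 0.245, 1.558, -0, 1.339, -0.174], TCP at [0.169, -0.628, 0.231] pointing down, gripper open.
Joint ranges: [-3.13, 3.13], [-1.02, 2.26], [0.13, 2.54], [-0.95, 4.09], [0.21, 2.88], [-2.74, 2.74]. Speed limits (rad/s): [2.57, 2.57, 3.14, 3.14, 3.14, 3.14].

INTERFACE

Orientations are given as a unit quaternion [x, y, z, w].
In Python, from bench import sense, get_image, camera_params, sign_off gives the robot as it stands. The module is installed in compiled form; this text tells all that it offers.
- The arm moves only by the tool jog_arm, never from a script. Its argument "increments" is a list of rows, each an object with "translation": the shift along the tool's x, y, z in mm, a list of three; "turn": the turn about the tool's z in rad. In form: [{"translation": [x, y, z], "turn": turn}, ...]. A call has 1 to 8 rows; each row is the pose to reach, as a shift and turn from the pose measured when the call began, along the tool's axes at that moment; what a row does not reach only later rows make up. A row lasts 1/12 s, in which the tool goes at most 41.7 mm and 7.16 degrees, less where a joint would pass 70% of its speed; a pose out of reach is approached as far as the arm can. A call with a gripper value outside its range is refused whole. "jaw" is the opening, from 0 (shut) to 1 (fully open), set as the call begins (left out, the last holds). The fingers move at their own pace and stop on an object; "force" is the grip in N (left out, the last holds). Time passes only in rows, so rows that repeat a pose let the fingers close. It gives the time, the measured TCP pose, the force and the opening at its end, in the units of the state.
- sense(): the state, without advancing time (a new reading comes with each control period).
- get_image(name): name is "scene" or "top" or "wrist"; returns the picture (400x640x3 uint8, red, green, blue); there is no depth.
- camera_params(name): a dict with "K" (3x3 intrinsics, pixels), "extrinsics" (4x4, takes a point from camera to world coordinates). Camera axes: x right, y up, looking along -z (the intrinsics and any distortion apply to the point x, -y, -z); pixel columns grow to the right and rows downward; lengths in m; the calibration is good to about 2 mm. The wrist camera is an equidistant fisheye: a pixel r from the principal point sees the ray r / f radians off the axis. A picture is of the moment at which its call begins: read the wrist's pose just before it. camera_params takes no time and is no camera call; for the wrist camera it gives the pose at the moment of the call.
- sign_off(): hands the job in, once; it reports no verdict.
The state is a dict: "t": time; "joints": joint angles; "qvel": joint speeds; "tau": joint torques, N m; "eef_pos": TCP position; "tool_rot": TCP orientation; "wrist_force": force on the tool from outside, world axes, zero at the start; "wrist_torque": the same for the moment, N m; "gripper_width": finger opening in m.
Only numpy, scipy, OpenCV 4.12 (cv2) and the standard library are available. Lean on these libraries where they do the work, as an engineer would, in place of code of your own. Each camera call takes 0.05 s, during which the arm holds its last target. There are 200 camera calls.

## Working session

There is one attempt and no reset: what is moved stays moved. The work goes in short steps, Python scripts to look and compute and a tool call to move; the robot and the scene stay as the last step left them, time stands still between calls to the robot, and variables do not carry over. Pictures are saved under pics/ and viewed, and the job is handed in when it is done.

Besides the shell and the picture viewer there is one more tool, called after "Call:" as name(argument=value, ...) on one line, values as JSON. jog_arm: Moves the arm, as the interface text tells. Its arguments: {"type":"object","properties":{"increments":{"type":"array"},"jaw":{"type":"number"},"force":{"type":"number"}},"required":["increments"]}

```bash
mkdir -p pics; cat > h.py <<'E'
import numpy as np,cv2
from bench import *
def save(n,f):
    im=get_image(n); cv2.imwrite(f'pics/{f}.png',im[:,:,::-1]); return im
def ray(n,u,v,P=None):
    P=P or camera_params(n); K=np.array(P['K']); E=np.array(P['extrinsics'])
    x=(u-K[0,2])/K[0,0]; y=(v-K[1,2])/K[1,1]
    if n=='wrist':
        r=np.hypot(x,y); s=np.sin(r)/max(r,1e-9); d=np.array([x*s,-y*s,-np.cos(r)])
    else: d=np.array([x,-y,-1.])
    return E[:3,3],E[:3,:3]@d
def onz(n,u,v,z,P=None):
    o,d=ray(n,u,v,P); return o+d*(z-o[2])/d[2]
def proj(n,p,P=None):
    P=P or camera_params(n); K=np.array(P['K']); E=np.array(P['extrinsics'])
    q=E[:3,:3].T@(np.array(p)-E[:3,3]); x,y,z=q[0],-q[1],-q[2]
    if n=='wrist':
        t=np.arctan2(np.hypot(x,y),z); s=t/max(np.hypot(x,y),1e-9); x,y=x*s,y*s
    else: x,y=x/z,y/z
    return np.array([K[0,0]*x+K[0,2],K[1,1]*y+K[1,2]])
def totool(p):
    from scipy.spatial.transform import Rotation as R
    s=sense(); return R.from_quat(s['tool_rot']).inv().apply(np.array(p)-s['eef_pos'])*1000
E
python3 - <<'E'
from h import *
for n in('scene','top','wrist'):
    save(n,n+'0'); P=camera_params(n); print(n,np.round(P['K'],1).tolist(),np.round(P['extrinsics'],3).tolist())
print(sense())
E
```

```text
scene [[464.1, 0.0, 321.4], [0.0, 464.1, 199.3], [0.0, 0.0, 1.0]] [[0.604, -0.464, 0.648, 1.402], [0.797, 0.33, -0.506, -0.631], [0.021, 0.822, 0.569, 0.805], [0.0, 0.0, 0.0, 1.0]]
top [[455.5, 0.0, 320.5], [0.0, 455.5, 191.2], [0.0, 0.0, 1.0]] [[0.025, 0.993, -0.115, 0.428], [-1.0, 0.025, -0.004, -0.008], [-0.001, 0.115, 0.993, 1.293], [0.0, 0.0, 0.0, 1.0]]
wrist [[309.7, 0.0, 323.6], [0.0, 309.7, 200.6], [0.0, 0.0, 1.0]] [[0.26, 0.922, 0.286, 0.242], [-0.966, 0.249, 0.075, -0.607], [-0.002, -0.295, 0.955, 0.374], [0.0, 0.0, 0.0, 1.0]]
{'t': 0.15, 'joints': array([-1.48109964e+00,  2.45676090e-01,  1.55873776e+00, -2.26687761e-05,
        1.33864606e+00, -1.74067575e-01]), 'qvel': array([ 2.78291477e-04, -1.32822533e-03, -4.39494854e-03,  3.62329008e-05,
       -4.49699890e-04, -1.90467114e-03]), 'tau': array([ 6.36036548e-04, -4.29985785e+01, -3.26551616e+01, -7.17550256e-05,
        3.57834950e-03,  9.46309910e-06]), 'eef_pos': array([ 0.16944839, -0.62709339,  0.23041707]), 'tool_rot': array([ 9.91315538e-01,  1.31502720e-01,  1.99207266e-05, -7.33442454e-04]), 'wrist_force': array([-0.43945693,  0.32891289,  1.03603644]), 'wrist_torque': array([0.05222165, 0.0073685 , 0.00203865]), 'gripper_width': 0.08562359558556983}
```

View pics/scene0.png

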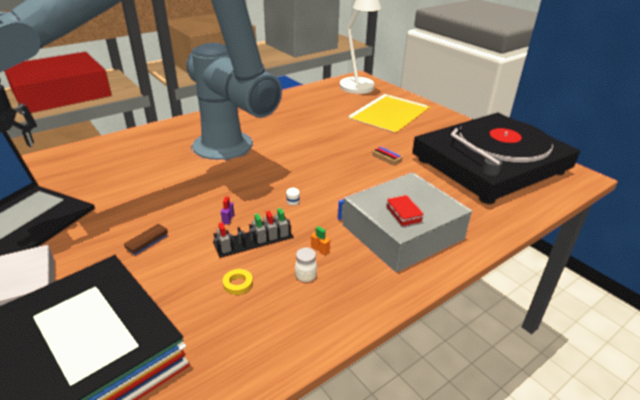

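View pics/top0.png

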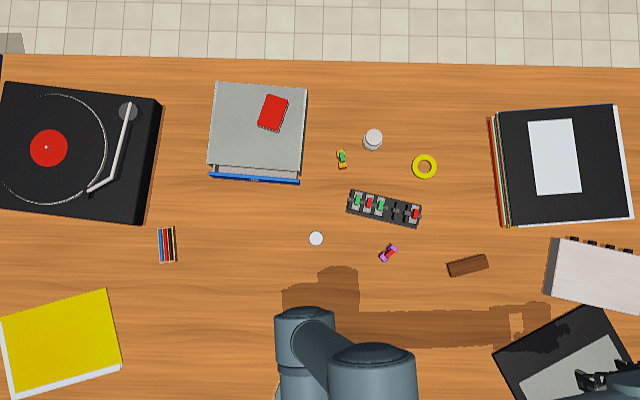

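View pics/wrist0.png

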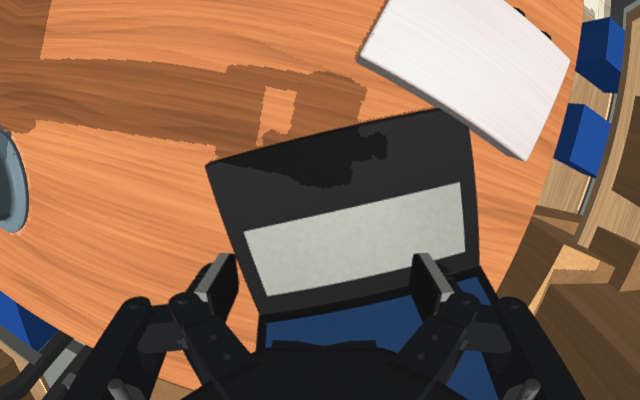

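```bash
python3 - <<'E'
from h import *
t=cv2.imread('pics/top0.png'); s=cv2.imread('pics/scene0.png')
a=cv2.resize(t[140:270,300:440],(646,600),interpolation=cv2.INTER_CUBIC)
b=cv2.resize(s[170:290,200:360],(800,600),interpolation=cv2.INTER_CUBIC)
cv2.imwrite('pics/tc.png',a);cv2.imwrite('pics/sc.png',b)
c=cv2.resize(t[70:200,190:330],(646,600),interpolation=cv2.INTER_CUBIC);cv2.imwrite('pics/cc.png',c)
h=cv2.cvtColor(t,cv2.COLOR_BGR2HSV)
def blobs(m,z,lab):
    n,_,st,ce=cv2.connectedComponentsWithStats(m.astype(np.uint8))
    for i in range(1,n):
        x,y=ce[i]
        if st[i,4]>12 and 150<x<500 and 70<y<300: print(lab,ce[i].round(1),st[i,4],onz('top',x,y,z).round(4))
S=h[...,1]>120;H=h[...,0]
blobs(S&(H>45)&(H<80)&(h[...,2]>60),.076,'green')
blobs(S&((H<4)|(H>174))&(h[...,2]>100),.076,'red')
blobs(S&(H>100)&(H<130)&(h[...,2]>80),.068,'blue')
blobs((h[...,1]<40)&(h[...,2]>190),.038,'white')
E
```

```text
green [341.7 156.8] 41 [ 0.6644 -0.0582  0.076 ]
green [357.3 199.5] 45 [ 0.5489 -0.1024  0.076 ]
green [380.5 205. ] 42 [ 0.5357 -0.1648  0.076 ]
red [272.1 112.1] 745 [0.7842 0.1352 0.076 ]
red [494.4 173.1] 134 [ 0.6298 -0.4714  0.076 ]
red [368.9 202.3] 44 [ 0.5422 -0.1337  0.076 ]
red [415.6 213.6] 46 [ 0.5151 -0.2588  0.076 ]
red [165.4 244.1] 94 [0.4171 0.4048 0.076 ]
red [389.1 253. ] 37 [ 0.4088 -0.1888  0.076 ]
blue [253.9 177.6] 446 [0.6025 0.1788 0.068 ]
blue [160.8 244.9] 104 [0.4148 0.4197 0.068 ]
white [303.9 107.7] 70 [0.8103 0.0501 0.038 ]
white [493.2 125.7] 24 [ 0.7714 -0.485   0.038 ]
white [373.9 136.6] 206 [ 0.7316 -0.1491  0.038 ]
white [301.4 134.3] 19 [0.7331 0.0549 0.038 ]
white [499.8 181.5] 86 [ 0.613  -0.5004  0.038 ]
white [300.5 144.6] 14 [0.7036 0.0565 0.038 ]
white [299.7 154.8] 14 [0.6745 0.0578 0.038 ]
white [315.7 238.1] 138 [0.4437 0.007  0.038 ]
```

View pics/tc.png

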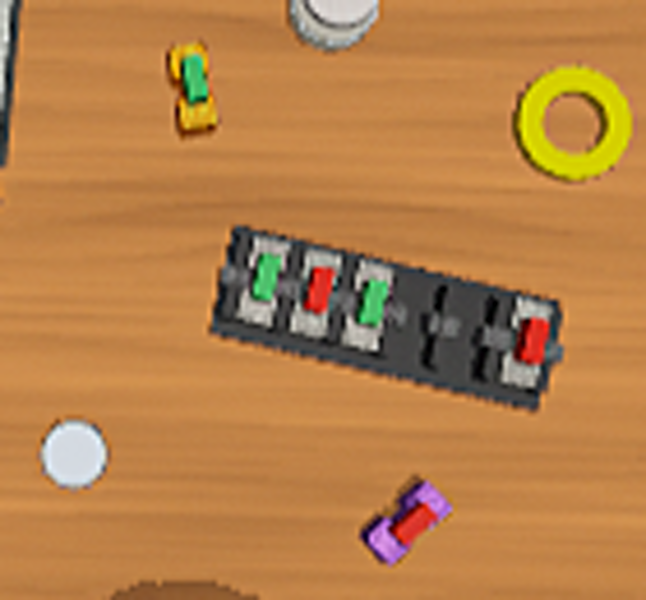

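View pics/sc.png

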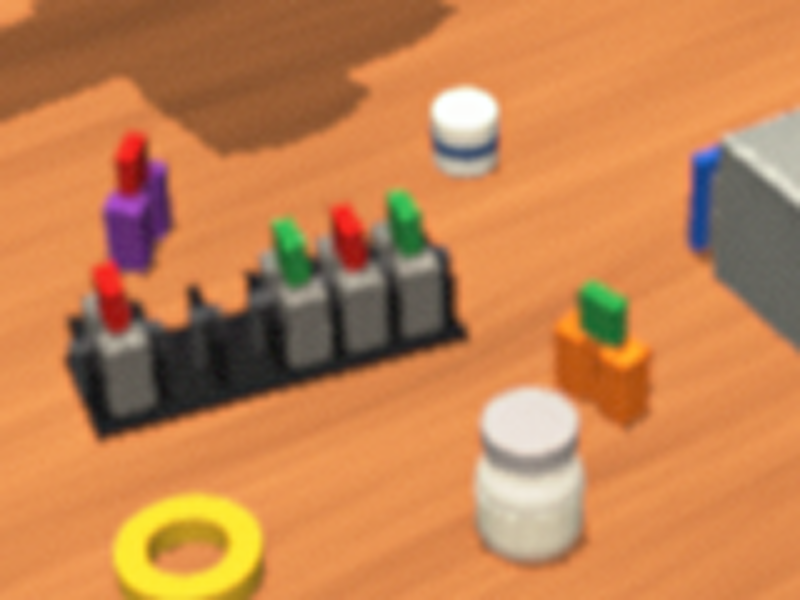

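View pics/cc.png

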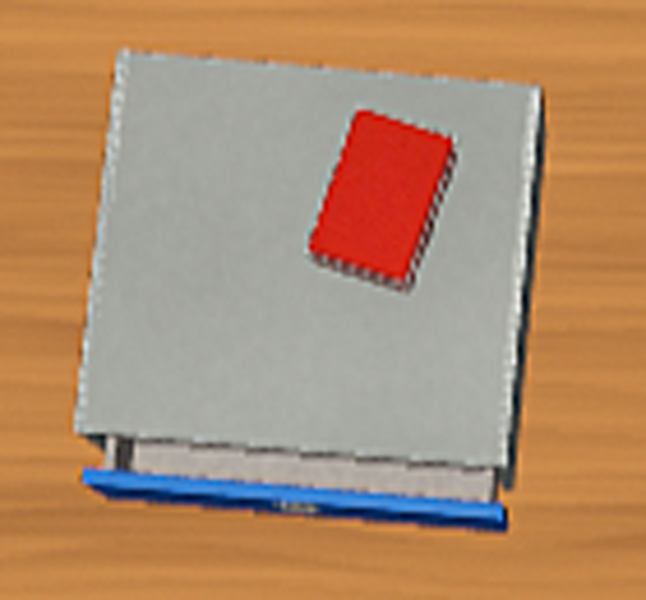

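```bash
python3 - <<'E'
from h import *
t=cv2.imread('pics/top0.png');h=cv2.cvtColor(t,cv2.COLOR_BGR2HSV)
m=((h[...,1]>110)&(h[...,0]>100)&(h[...,0]<130)&(h[...,2]>70)).astype(np.uint8);m[:,:200]=0;m[:,310:]=0;m[190:]=0;m[:160]=0
us=[u for u in range(212,297) if m[:,u].any()]
top=[np.where(m[:,u])[0].min()-.5 for u in us]
k=np.polyfit(us,top,1); cols=np.where(m.any(0))[0]; print(k,cols.min(),cols.max())
A=onz('top',cols.min()-.5,np.polyval(k,cols.min()),.068);B=onz('top',cols.max()+.5,np.polyval(k,cols.max()),.068)
d=A-B;print('panel back-top edge',A,B,np.linalg.norm(d)); th=np.arctan2(-d[0],d[1]);print('yaw',th)
X=np.array([np.cos(th),np.sin(th),0]);C=(A+B)/2-.01*X;print('front centre',C)
# roof edges check
for u,v in [(206.5,164.5),(300,171)]: print(onz('top',u,v,.095))
print('tape/spot px of C', proj('top',[C[0],C[1],.045]),proj('scene',[C[0],C[1],.045]))
E
```

```text
[8.67500489e-02 1.52924311e+02] 208 299
panel back-top edge [0.61753349 0.30578761 0.068     ] [0.60213112 0.05474831 0.068     ] 0.2515113484713341
yaw -0.06127757083901573
front centre [0.59985107 0.18088035 0.068     ]
[0.63071709 0.30246921 0.095     ]
[0.61944115 0.05267263 0.095     ]
tape/spot px of C [254.30046329 179.7275285 ] [371.43411217 194.20494743]
```

Call:
jog_arm(increments=[{"translation": [40,-15,0],"turn": -0.12},{"translation": [80,-30,0],"turn": -0.24},{"translation": [120,-70,0],"turn": -0.36},{"translation": [160,-110,0],"turn": -0.48},{"translation": [200,-140,0],"turn": -0.6},{"translation": [230,-170,0],"turn": -0.72},{"translation": [260,-200,0],"turn": -0.84},{"translation": [290,-230,0],"turn": -0.96}], jaw=0)

```text
t: 0.82
eef_pos: [0.3686, -0.3638, 0.2305]
tool_rot: [0.817, 0.577, 0.0, -0.001]
wrist_force: [1.5, -0.1, -0.1]
gripper_width: 0.0002
```

Call:
jog_arm(increments=[{"translation": [36,-2,0],"turn": -0.116},{"translation": [72,-4,0],"turn": -0.232},{"translation": [108,-6,0],"turn": -0.348},{"translation": [144,-8,0],"turn": -0.464},{"translation": [180,-10,10],"turn": -0.58},{"translation": [216,-12,20],"turn": -0.696},{"translation": [252,-14,30],"turn": -0.812},{"translation": [285,-16,40],"turn": -0.928}])

```text
t: 1.48
eef_pos: [0.449, -0.0878, 0.1906]
tool_rot: [0.47, 0.883, 0.001, -0.0]
wrist_force: [0.8, -0.8, 0.8]
gripper_width: 0.0001
```

```bash
cat >> h.py <<'E'
def go(p,yaw):
    s=sense(); q=s['tool_rot']; y0=2*np.arctan2(q[1],q[0]); dt=-(yaw-y0); dt=(dt+np.pi)%(2*np.pi)-np.pi
    print('shift',totool(p).round(1),'turn',round(dt,3),'yaw',round(y0,3),'at',s['eef_pos'].round(4),'w',round(s['gripper_width'],4),'F',s['wrist_force'].round(1))
E
python3 -c "
from h import *
go([.53,.185,.035],3.08)"
```

```text
shift [180.8 219.4 156.1] turn -0.917 yaw 2.163 at [ 0.449  -0.0878  0.1906] w 0.0001 F [ 0.8 -0.8  0.8]
```

Call:
jog_arm(increments=[{"translation": [23,27,0],"turn": -0.115},{"translation": [46,55,10],"turn": -0.23},{"translation": [68,82,20],"turn": -0.345},{"translation": [90,110,30],"turn": -0.46},{"translation": [113,137,50],"turn": -0.575},{"translation": [136,164,70],"turn": -0.69},{"translation": [158,192,90],"turn": -0.805},{"translation": [181,219,110],"turn": -0.917}])

```text
t: 2.15
eef_pos: [0.5297, 0.1867, 0.08]
tool_rot: [0.028, 1.0, 0.001, 0.0]
wrist_force: [1.4, -1.4, 0.7]
gripper_width: 0.0004
```

```bash
python3 -c "
from h import *
go([.53,.185,.035],3.08)
save('wrist','w1');print(proj('wrist',[.5998,.181,.045]))"
```

```text
shift [-0.4 -1.7 45. ] turn 0.006 yaw 3.086 at [0.5297 0.1867 0.08  ] w 0.0004 F [ 1.4 -1.4  0.7]
[314.33352096 326.96384937]
```

View pics/w1.png

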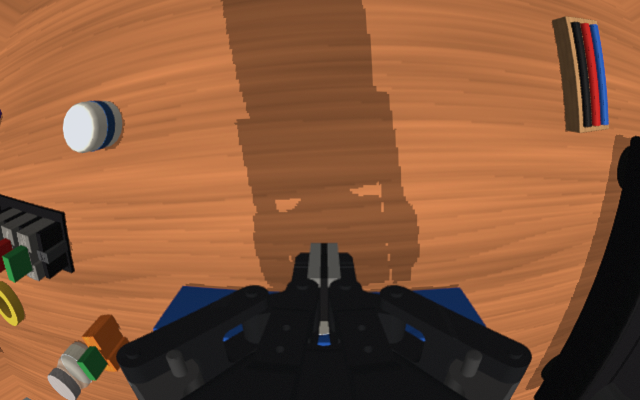

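Call:
jog_arm(increments=[{"translation": [0,0,22]},{"translation": [0,0,45]},{"translation": [-20,0,45]},{"translation": [-40,0,45]},{"translation": [-50,0,45]},{"translation": [-55,0,45]},{"translation": [-58,0,45]},{"translation": [-58,0,45]}])

```text
schema error: expected keys translation, turn
```

Call:
jog_arm(increments=[{"translation": [0,0,22],"turn": 0},{"translation": [0,0,45],"turn": 0},{"translation": [-20,0,45],"turn": 0},{"translation": [-40,0,45],"turn": 0},{"translation": [-50,0,45],"turn": 0},{"translation": [-55,0,45],"turn": 0},{"translation": [-58,0,45],"turn": 0},{"translation": [-58,0,45],"turn": 0}])

```text
t: 2.87
eef_pos: [0.5855, 0.1879, 0.0301]
tool_rot: [0.024, 1.0, 0.002, -0.003]
wrist_force: [-0.5, 0.4, -0.1]
gripper_width: -0.0002
```

Call:
jog_arm(increments=[{"translation": [-3,0,0],"turn": 0},{"translation": [-6,0,0],"turn": 0},{"translation": [-6,0,0],"turn": 0}])

```text
t: 3.12
eef_pos: [0.5908, 0.1877, 0.03]
tool_rot: [0.024, 1.0, 0.002, -0.004]
wrist_force: [-2.0, -1.0, 2.0]
gripper_width: -0.0002
```

Call:
jog_arm(increments=[{"translation": [-4,0,0],"turn": 0},{"translation": [-4,0,0],"turn": 0}])

```text
t: 3.28
eef_pos: [0.5937, 0.1876, 0.0297]
tool_rot: [0.024, 1.0, 0.002, -0.005]
wrist_force: [-3.9, -0.8, 2.5]
gripper_width: -0.0
```

Call:
jog_arm(increments=[{"translation": [-4,0,0],"turn": 0},{"translation": [-7,0,0],"turn": 0},{"translation": [-7,0,0],"turn": 0}])

```text
t: 3.53
eef_pos: [0.5998, 0.1872, 0.0294]
tool_rot: [0.024, 1.0, 0.001, -0.006]
wrist_force: [-4.6, -0.3, 4.2]
gripper_width: 0.0
```

```bash
python3 -c "
from h import *
im=save('top','t2');cv2.imwrite('pics/t2.png',cv2.resize(im[120:230,190:330,::-1],(763,600),interpolation=cv2.INTER_CUBIC))"
```

```text
(no output)
```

View pics/t2.png

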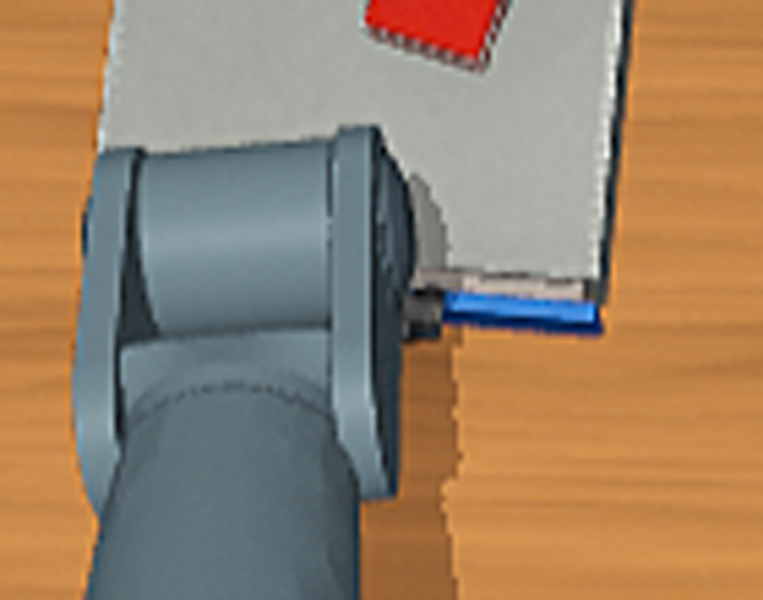

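Call:
jog_arm(increments=[{"translation": [-4,0,0],"turn": 0},{"translation": [-6,0,0],"turn": 0},{"translation": [-6,0,0],"turn": 0}])

```text
t: 3.83
eef_pos: [0.6051, 0.1869, 0.0293]
tool_rot: [0.024, 1.0, 0.001, -0.007]
wrist_force: [-5.1, -1.4, 3.6]
gripper_width: -0.0001
```

Call:
jog_arm(increments=[{"translation": [-2,0,0],"turn": 0},{"translation": [-2,0,0],"turn": 0}])

```text
t: 4.0
eef_pos: [0.6063, 0.1868, 0.0294]
tool_rot: [0.024, 1.0, 0.001, -0.008]
wrist_force: [-4.7, -1.6, 4.6]
gripper_width: -0.0002
```

Call:
jog_arm(increments=[{"translation": [-3,0,0],"turn": 0},{"translation": [-3,0,0],"turn": 0}])

```text
t: 4.17
eef_pos: [0.6062, 0.1868, 0.0293]
tool_rot: [0.024, 1.0, 0.001, -0.013]
wrist_force: [-14.8, -0.8, 12.7]
gripper_width: 0.0003
```

```bash
python3 -c "
from h import *
im=save('scene','s3');cv2.imwrite('pics/s3.png',cv2.resize(im[100:250,300:500,::-1],(800,600),interpolation=cv2.INTER_CUBIC)); save('wrist','w3')"
```

```text
(no output)
```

View pics/s3.png

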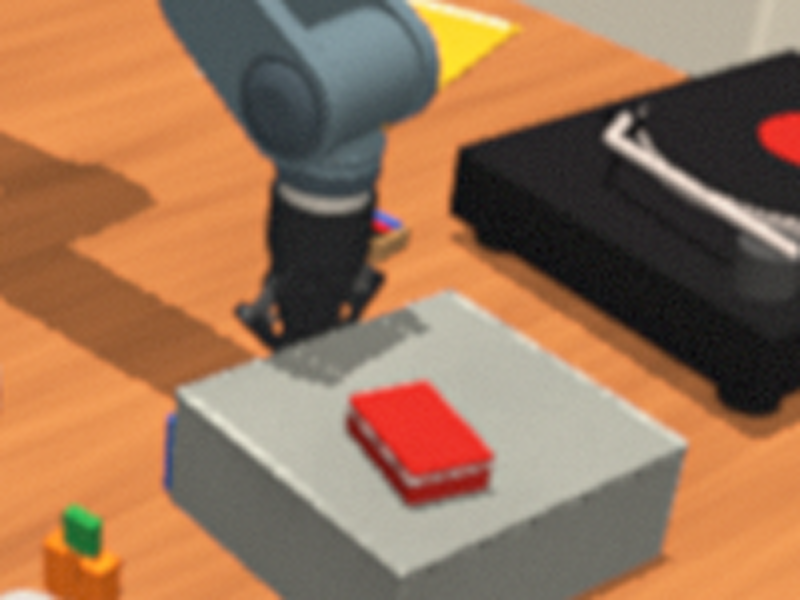

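View pics/w3.png

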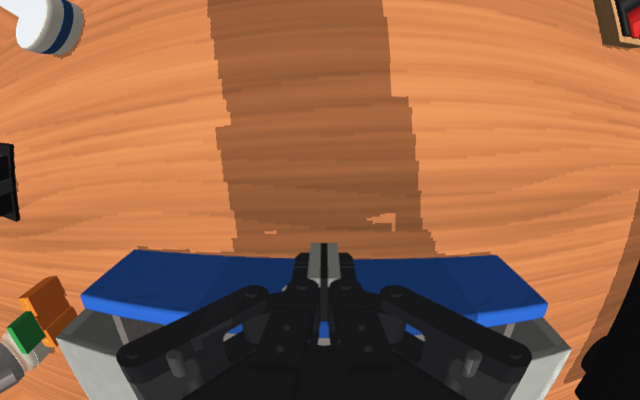

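Call:
jog_arm(increments=[{"translation": [20,0,0],"turn": 0},{"translation": [50,0,0],"turn": 0},{"translation": [80,0,0],"turn": 0},{"translation": [110,0,0],"turn": 0},{"translation": [140,0,0],"turn": 0},{"translation": [150,0,-30],"turn": 0},{"translation": [150,0,-70],"turn": 0},{"translation": [150,0,-110],"turn": 0}])

```text
t: 4.93
eef_pos: [0.4575, 0.1937, 0.1433]
tool_rot: [0.023, 1.0, 0.0, -0.013]
wrist_force: [0.9, 0.9, 0.9]
gripper_width: -0.0001
```

```bash
python3 -c "
from h import *
save('wrist','w4');save('top','t4');go([.45,0,.2],1.6)"
```

```text
shift [   5.7 -195.1  -49.9] turn 1.494 yaw 3.094 at [0.4645 0.1948 0.1508] w -0.0002 F [0.3 0.4 0.6]
```

View pics/t4.png

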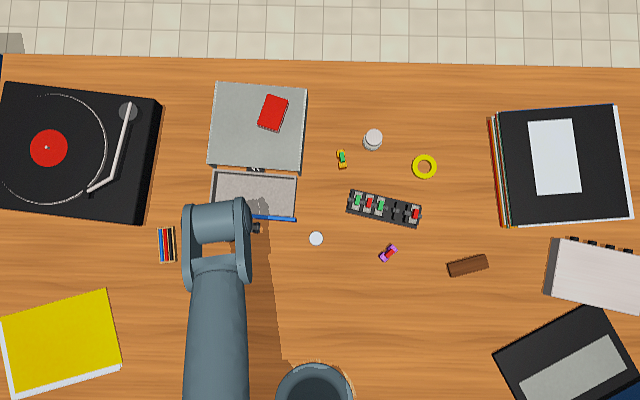

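View pics/w4.png

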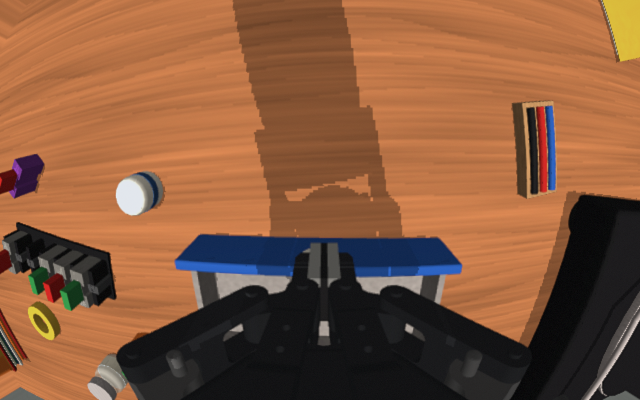

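Call:
jog_arm(increments=[{"translation": [6,-30,0],"turn": 0},{"translation": [10,-70,0],"turn": 0},{"translation": [12,-110,10],"turn": 0},{"translation": [12,-150,20],"turn": 0},{"translation": [12,-175,35],"turn": 0},{"translation": [12,-188,50],"turn": 0},{"translation": [12,-188,60],"turn": 0}], jaw=1)

```text
t: 5.62
eef_pos: [0.443, 0.0056, 0.0891]
tool_rot: [0.026, 1.0, 0.002, -0.004]
wrist_force: [0.1, -0.1, -0.7]
gripper_width: 0.0833
```

```bash
python3 -c "
from h import *
P=camera_params('wrist');im=save('wrist','w5');go([.4437,.007,.008],3.08)
h=cv2.cvtColor(im,cv2.COLOR_RGB2HSV);m=((h[...,1]<50)&(h[...,2]>190)).astype(np.uint8)
n,_,st,ce=cv2.connectedComponentsWithStats(m)
for i in range(1,n):
  if st[i,4]>300: print(st[i],ce[i],onz('wrist',*ce[i],.038,P))
"
```

```text
shift [-3.  -0.5 79.4] turn 0.011 yaw 3.091 at [0.4416 0.0072 0.0874] w 0.0851 F [-1.4  1.2 -0.8]
[ 299  199   49   48 1780] [323.28202247 223.36460674] [0.44327704 0.00597733 0.038     ]
```

View pics/w5.png

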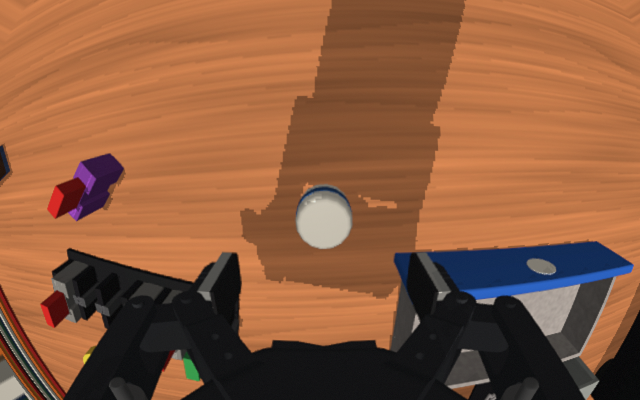

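Call:
jog_arm(increments=[{"translation": [-2,1,35],"turn": 0},{"translation": [-2,1,65],"turn": 0},{"translation": [-2,1,79],"turn": 0},{"translation": [-2,1,79],"turn": 0}])

```text
t: 6.0
eef_pos: [0.4401, 0.0101, 0.0054]
tool_rot: [0.024, 1.0, 0.003, -0.009]
wrist_force: [0.1, 0.4, -0.2]
gripper_width: 0.0852
```

Call:
jog_arm(increments=[{"translation": [0,0,0],"turn": 0},{"translation": [0,0,0],"turn": 0},{"translation": [0,0,0],"turn": 0},{"translation": [0,0,0],"turn": 0},{"translation": [0,0,0],"turn": 0},{"translation": [0,0,-30],"turn": 0},{"translation": [0,0,-65],"turn": 0},{"translation": [0,0,-95],"turn": 0}], jaw=0, force=50)

```text
t: 6.67
eef_pos: [0.4419, 0.0095, 0.1023]
tool_rot: [0.024, 1.0, 0.003, -0.008]
wrist_force: [0.0, -0.5, -0.1]
gripper_width: 0.0383
```

```bash
python3 -c "
from h import *
c=np.array([.555,.184,0]);th=-.061;X=np.array([np.cos(th),np.sin(th),0]);Y=np.array([-np.sin(th),np.cos(th),0])
p=c+.06*Y;print(p);go(p+[0,0,.12],3.08)"
```

```text
[0.55865773 0.2438884  0.        ]
shift [-104.9  239.9  -18.1] turn 0.013 yaw 3.093 at [0.4419 0.0095 0.1023] w 0.0383 F [ 0.  -0.5 -0.1]
```

Call:
jog_arm(increments=[{"translation": [-13,30,-15],"turn": 0},{"translation": [-26,60,-18],"turn": 0},{"translation": [-39,90,-18],"turn": 0},{"translation": [-52,120,-18],"turn": 0},{"translation": [-65,150,-18],"turn": 0},{"translation": [-79,180,-18],"turn": 0},{"translation": [-92,210,-18],"turn": 0},{"translation": [-105,240,-18],"turn": 0}])

```text
t: 7.33
eef_pos: [0.5594, 0.2457, 0.1206]
tool_rot: [0.024, 1.0, 0.003, -0.008]
wrist_force: [0.2, 0.4, -0.4]
gripper_width: 0.0381
```

```bash
python3 -c "
from h import *
save('wrist','w6');go([.5587,.2439,.018],3.08)
c=np.array([.555,.184,.055]);th=-.061;X=np.array([np.cos(th),np.sin(th),0]);Y=np.array([-np.sin(th),np.cos(th),0])
for a in(-.055,.055):
  for b in(-.11,.11):print(a,b,proj('wrist',c+a*X+b*Y))"
```

```text
shift [  1.1  -7.1 103.1] turn 0.015 yaw 3.095 at [0.5614 0.2498 0.1212] w 0.0383 F [-2.2  0.9  1.5]
-0.055 -0.11 [104.94959881 143.83501665]
-0.055 0.11 [387.04908412 137.24121112]
0.055 -0.11 [125.82913956 266.95952068]
0.055 0.11 [376.6646545  278.62872488]
```

View pics/w6.png

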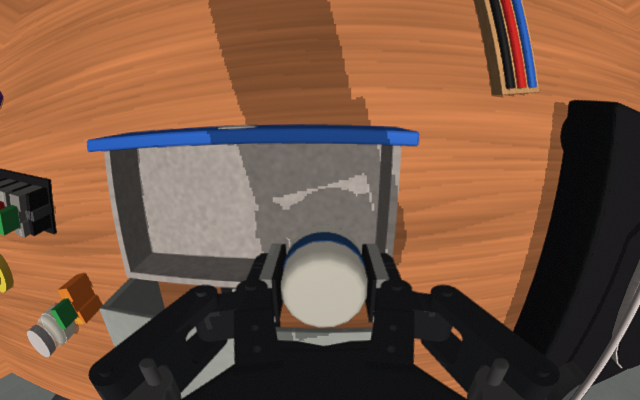

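Call:
jog_arm(increments=[{"translation": [1,-12,30],"turn": 0},{"translation": [1,-12,60],"turn": 0},{"translation": [1,-12,85],"turn": 0},{"translation": [1,-12,98],"turn": 0},{"translation": [1,-12,101],"turn": 0},{"translation": [1,-12,101],"turn": 0}])

```text
t: 7.88
eef_pos: [0.5589, 0.2389, 0.0202]
tool_rot: [0.023, 1.0, 0.005, -0.006]
wrist_force: [-0.3, 0.1, -0.7]
gripper_width: 0.0381
```

Call:
jog_arm(increments=[{"translation": [0,0,2],"turn": 0},{"translation": [0,0,2],"turn": 0}])

```text
t: 8.05
eef_pos: [0.5597, 0.2391, 0.0193]
tool_rot: [0.023, 1.0, 0.005, -0.005]
wrist_force: [-0.8, -0.1, -0.3]
gripper_width: 0.0386
```

Call:
jog_arm(increments=[{"translation": [0,0,0],"turn": 0},{"translation": [0,0,0],"turn": 0},{"translation": [0,0,0],"turn": 0},{"translation": [0,0,-30],"turn": 0},{"translation": [0,0,-65],"turn": 0},{"translation": [0,0,-100],"turn": 0},{"translation": [0,0,-130],"turn": 0},{"translation": [0,0,-160],"turn": 0}], jaw=0.62)

```text
t: 8.72
eef_pos: [0.5614, 0.2373, 0.1814]
tool_rot: [0.023, 1.0, 0.005, -0.005]
wrist_force: [0.5, 0.7, -0.6]
gripper_width: 0.0527
```

```bash
python3 -c "
from h import *
save('wrist','w7')
a=np.array([.5489,-.1024,0]);print(); go([.5489,-.1024,.17],1.358)"
```

```text
shift [ 3.000e-01 -3.412e+02  1.410e+01] turn 1.737 yaw 3.095 at [0.565  0.2382 0.1887] w 0.0526 F [3.  1.3 4.3]
```

View pics/w7.png

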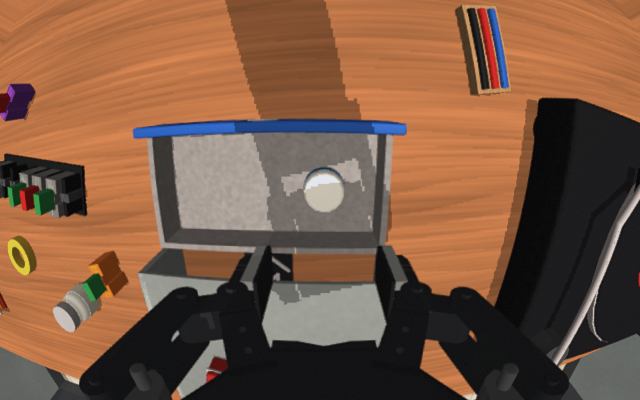

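Call:
jog_arm(increments=[{"translation": [0,-22,0],"turn": 0.12},{"translation": [0,-44,0],"turn": 0.24},{"translation": [0,-66,0],"turn": 0.36},{"translation": [0,-88,0],"turn": 0.48},{"translation": [0,-110,0],"turn": 0.6},{"translation": [0,-132,0],"turn": 0.72},{"translation": [0,-154,0],"turn": 0.84},{"translation": [0,-176,0],"turn": 0.95}])

```text
t: 9.43
eef_pos: [0.5566, 0.0614, 0.1863]
tool_rot: [0.48, 0.877, 0.006, -0.002]
wrist_force: [0.4, 0.8, -0.7]
gripper_width: 0.053
```

```bash
python3 -c "
from h import *
go([.5489,-.1024,.17],1.358)"
```

```text
shift [-134.   -94.9   14.2] turn 0.782 yaw 2.14 at [0.5566 0.0614 0.1863] w 0.053 F [ 0.4  0.8 -0.7]
```

Call:
jog_arm(increments=[{"translation": [-19,-14,2],"turn": 0.11},{"translation": [-38,-27,4],"turn": 0.22},{"translation": [-57,-41,6],"turn": 0.33},{"translation": [-76,-54,8],"turn": 0.44},{"translation": [-96,-68,10],"turn": 0.56},{"translation": [-115,-81,12],"turn": 0.67},{"translation": [-134,-95,14],"turn": 0.78},{"translation": [-134,-95,14],"turn": 0.782}])

```text
t: 10.1
eef_pos: [0.5484, -0.1057, 0.1698]
tool_rot: [0.78, 0.625, 0.005, -0.004]
wrist_force: [0.2, 0.2, 0.4]
gripper_width: 0.0529
```

```bash
cat > tabs.py <<'E'
from h import *
def tabs(f):
    P=camera_params('wrist');im=save('wrist',f);h=cv2.cvtColor(im,cv2.COLOR_RGB2HSV);H=h[...,0];S=h[...,1]>110
    for lab,m in(('green',S&(H>45)&(H<80)&(h[...,2]>110)),('red',S&((H<5)|(H>174))&(h[...,2]>150))):
        n,_,st,ce=cv2.connectedComponentsWithStats(m.astype(np.uint8))
        for i in range(1,n):
            if st[i,4]>60: print(lab,st[i].tolist(),ce[i].round(1),onz('wrist',*ce[i],.076,P).round(4))
    for p in([.5489,-.1024,.076],[.5357,-.1648,.076]): print(proj('wrist',p,P))
E
python3 -c "
from tabs import *
go([.5489,-.1024,.052],1.358);tabs('w8')"
```

```text
shift [ 1.900e+00 -1.000e-01  1.178e+02] turn -0.007 yaw 1.351 at [ 0.5484 -0.1057  0.1698] w 0.0529 F [0.2 0.2 0.4]
green [438, 110, 30, 23, 378] [452.3 121. ] [ 0.6647 -0.0594  0.076 ]
green [310, 197, 31, 12, 366] [325.2 202.5] [ 0.5498 -0.1038  0.076 ]
green [311, 267, 29, 12, 331] [325.  272.3] [ 0.5358 -0.1661  0.076 ]
red [311, 234, 29, 12, 305] [325.  239.4] [ 0.5427 -0.1353  0.076 ]
[323.63845188 201.16035593]
[324.54598141 271.01339243]
```

View pics/w8.png

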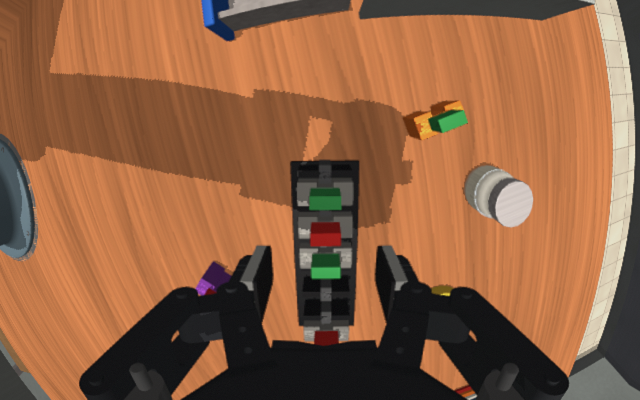

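Call:
jog_arm(increments=[{"translation": [2,0,40],"turn": 0},{"translation": [2,0,75],"turn": 0},{"translation": [2,0,100],"turn": 0},{"translation": [2,0,108],"turn": 0},{"translation": [2,0,112],"turn": 0},{"translation": [2,0,112],"turn": 0}])

```text
t: 10.65
eef_pos: [0.5494, -0.1002, 0.0582]
tool_rot: [0.779, 0.627, 0.005, -0.005]
wrist_force: [0.2, -0.1, 0.4]
gripper_width: 0.0529
```

```bash
python3 -c "
from h import *
go([.5493,-.1032,.052],1.358)"
```

```text
shift [-3.1  0.5  6.2] turn -0.002 yaw 1.356 at [ 0.5494 -0.1002  0.0582] w 0.0529 F [ 0.2 -0.1  0.4]
```

Call:
jog_arm(increments=[{"translation": [-3,0,3],"turn": 0},{"translation": [-3,0,6],"turn": 0},{"translation": [-3,0,6],"turn": 0}])

```text
t: 10.9
eef_pos: [0.5495, -0.1034, 0.0531]
tool_rot: [0.779, 0.627, 0.005, -0.004]
wrist_force: [-0.2, 0.2, 0.0]
gripper_width: 0.0528
```

Call:
jog_arm(increments=[{"translation": [0,0,0],"turn": 0},{"translation": [0,0,0],"turn": 0},{"translation": [0,0,0],"turn": 0},{"translation": [0,0,0],"turn": 0},{"translation": [0,0,0],"turn": 0}], jaw=0, force=60)

```text
t: 11.32
eef_pos: [0.5502, -0.1037, 0.0541]
tool_rot: [0.779, 0.627, 0.006, -0.003]
wrist_force: [-1.2, 0.2, 6.1]
gripper_width: 0.0248
```

Call:
jog_arm(increments=[{"translation": [0,0,-8],"turn": 0},{"translation": [0,0,-20],"turn": 0},{"translation": [0,0,-35],"turn": 0},{"translation": [0,0,-55],"turn": 0},{"translation": [0,0,-80],"turn": 0},{"translation": [0,0,-90],"turn": 0},{"translation": [0,0,-90],"turn": 0}])

```text
t: 11.9
eef_pos: [0.5518, -0.1056, 0.1478]
tool_rot: [0.779, 0.627, 0.007, -0.0]
wrist_force: [-0.4, -0.6, -0.2]
gripper_width: 0.0245
```

```bash
python3 -c "
from h import *
c=np.array([.555,.184,0]);th=-.061;X=np.array([np.cos(th),np.sin(th),0]);Y=np.array([-np.sin(th),np.cos(th),0])
save('wrist','w9');p=c-.075*Y;print(p);go(p+[0,0,.15],1.51)"
```

```text
[0.55042784 0.10913949 0.        ]
shift [209.3 -45.7  -2.1] turn -0.154 yaw 1.356 at [ 0.5505 -0.1051  0.1456] w 0.0243 F [-0.7 -0.3 -1.5]
```

View pics/w9.png

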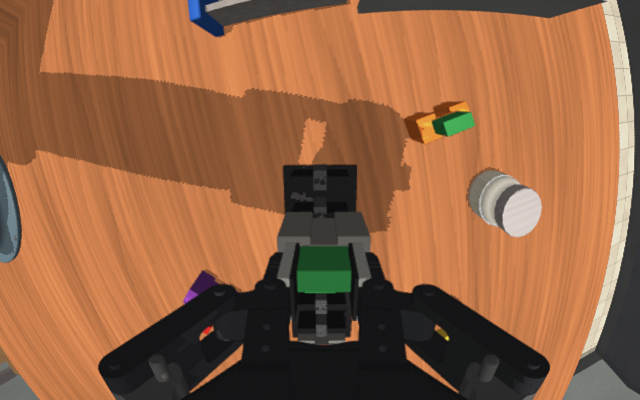

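Call:
jog_arm(increments=[{"translation": [28,-6,-3],"turn": -0.02},{"translation": [56,-12,-5],"turn": -0.04},{"translation": [85,-18,-5],"turn": -0.06},{"translation": [115,-25,-5],"turn": -0.08},{"translation": [145,-32,-5],"turn": -0.1},{"translation": [175,-39,-5],"turn": -0.13},{"translation": [200,-45,-5],"turn": -0.154},{"translation": [209,-46,-5],"turn": -0.154}])

```text
t: 12.62
eef_pos: [0.5482, 0.1118, 0.1508]
tool_rot: [0.727, 0.687, 0.006, -0.003]
wrist_force: [0.0, 0.1, -1.8]
gripper_width: 0.0246
```

```bash
python3 -c "
from h import *
save('wrist','w10');go([.5504,.109,.058],1.51)"
```

```text
shift [-3.8  1.5 93. ] turn 0.003 yaw 1.513 at [0.5487 0.1118 0.151 ] w 0.0248 F [-0.6  0.8 -1.1]
```

View pics/w10.png

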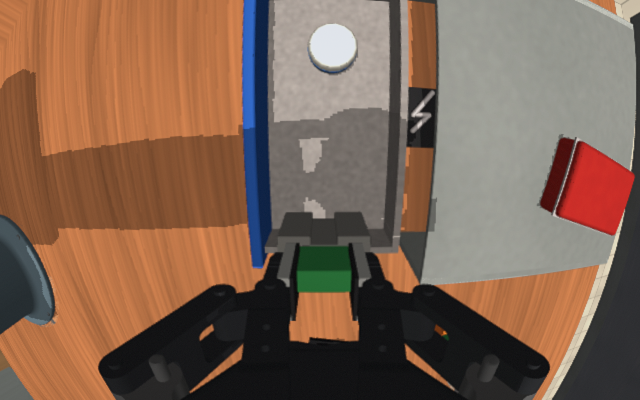

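Call:
jog_arm(increments=[{"translation": [0,2,30],"turn": 0},{"translation": [0,2,55],"turn": 0},{"translation": [0,2,75],"turn": 0},{"translation": [-2,2,84],"turn": 0},{"translation": [-3,2,87],"turn": 0},{"translation": [-3,2,87],"turn": 0}])

```text
t: 13.17
eef_pos: [0.5505, 0.1087, 0.0632]
tool_rot: [0.728, 0.686, 0.005, -0.003]
wrist_force: [-0.4, 0.6, -1.7]
gripper_width: 0.0246
```

```bash
python3 -c "
from h import *
go([.5504,.109,.060],1.51)"
```

```text
shift [ 0.2 -0.1  3.2] turn 0.002 yaw 1.512 at [0.5505 0.1087 0.0632] w 0.0246 F [-0.4  0.6 -1.7]
```

Call:
jog_arm(increments=[{"translation": [0,0,2],"turn": 0},{"translation": [0,0,4],"turn": 0},{"translation": [0,0,4],"turn": 0}])

```text
t: 13.42
eef_pos: [0.5514, 0.1085, 0.0602]
tool_rot: [0.728, 0.686, 0.006, -0.002]
wrist_force: [0.3, -0.2, -1.2]
gripper_width: 0.0247
```

Call:
jog_arm(increments=[{"translation": [0,0,2],"turn": 0},{"translation": [0,0,3],"turn": 0}])

```text
t: 13.58
eef_pos: [0.5532, 0.1085, 0.06]
tool_rot: [0.728, 0.686, 0.007, -0.001]
wrist_force: [-3.1, -0.3, 15.3]
gripper_width: 0.0246
```

Call:
jog_arm(increments=[{"translation": [0,0,-2],"turn": 0},{"translation": [0,0,-2],"turn": 0},{"translation": [0,0,-2],"turn": 0},{"translation": [0,0,-2],"turn": 0},{"translation": [0,0,-30],"turn": 0},{"translation": [0,0,-60],"turn": 0},{"translation": [0,0,-95],"turn": 0},{"translation": [0,0,-110],"turn": 0}], jaw=0.55)

```text
t: 14.25
eef_pos: [0.5542, 0.1073, 0.1744]
tool_rot: [0.728, 0.686, 0.009, 0.001]
wrist_force: [0.8, -0.4, 0.8]
gripper_width: 0.0469
```

```bash
python3 -c "
from h import *
save('wrist','w11');go([.5363,-.1659,.165],1.358)"
```

```text
shift [-274.    -3.3    8.1] turn 0.154 yaw 1.512 at [0.5555 0.1074 0.1764] w 0.0469 F [ 1.5 -0.5  1.9]
```

View pics/w11.png

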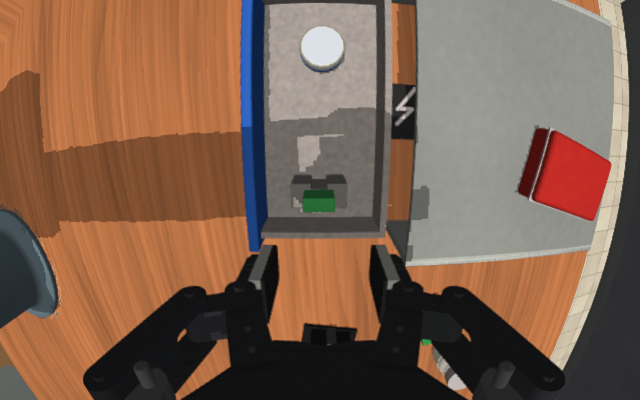

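Call:
jog_arm(increments=[{"translation": [-35,0,2],"turn": 0.02},{"translation": [-70,-1,4],"turn": 0.04},{"translation": [-105,-1,6],"turn": 0.06},{"translation": [-140,-2,8],"turn": 0.08},{"translation": [-175,-2,8],"turn": 0.1},{"translation": [-210,-3,8],"turn": 0.12},{"translation": [-245,-3,8],"turn": 0.14},{"translation": [-274,-3,8],"turn": 0.154}])

```text
t: 14.97
eef_pos: [0.5358, -0.1679, 0.1643]
tool_rot: [0.779, 0.627, 0.01, 0.001]
wrist_force: [-0.2, 0.7, -0.7]
gripper_width: 0.0468
```

```bash
python3 -c "
from tabs import *
go([.5362,-.166,.053],1.358);tabs('w12')"
```

```text
shift [  0.3  -1.6 111.3] turn -0.002 yaw 1.356 at [ 0.5358 -0.1679  0.1643] w 0.0468 F [-0.2  0.7 -0.7]
green [438, 37, 30, 20, 372] [452.7  46.3] [ 0.6642 -0.0613  0.076 ]
green [307, 200, 31, 13, 400] [322. 206.] [ 0.5359 -0.1666  0.076 ]
red [306, 158, 33, 15, 437] [321.6 164.9] [ 0.5426 -0.1347  0.076 ]
red [179, 248, 27, 23, 272] [192.3 259. ] [ 0.4124 -0.1901  0.076 ]
red [309, 301, 28, 11, 277] [322.6 306.3] [ 0.5158 -0.2603  0.076 ]
[320.48504946 121.61808294]
[321.22077658 203.82211093]
```

View pics/w12.png

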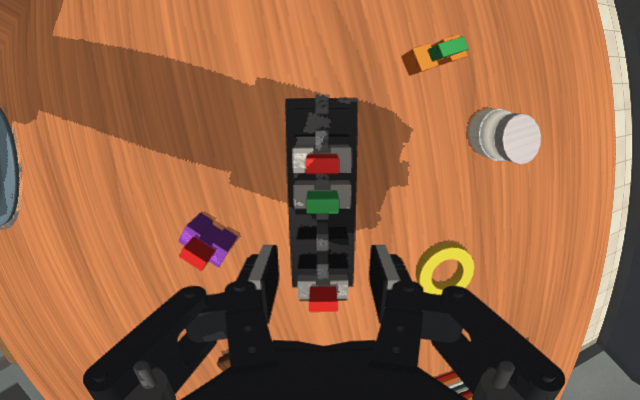

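Call:
jog_arm(increments=[{"translation": [0,-1,40],"turn": 0},{"translation": [0,-1,75],"turn": 0},{"translation": [0,-1,95],"turn": 0},{"translation": [0,-1,103],"turn": 0},{"translation": [-2,-1,106],"turn": 0},{"translation": [-2,-1,106],"turn": 0}])

```text
t: 15.52
eef_pos: [0.5364, -0.173, 0.0584]
tool_rot: [0.78, 0.626, 0.009, 0.002]
wrist_force: [-0.7, -0.2, 0.0]
gripper_width: 0.0468
```

```bash
python3 -c "
from h import *
go([.536,-.1663,.053],1.358)"
```

```text
shift [ 6.4 -1.9  5.5] turn -0.005 yaw 1.353 at [ 0.5364 -0.173   0.0584] w 0.0468 F [-0.7 -0.2  0. ]
```

Call:
jog_arm(increments=[{"translation": [4,-2,0],"turn": 0},{"translation": [7,-2,3],"turn": 0},{"translation": [7,-2,6],"turn": 0},{"translation": [7,-2,6],"turn": 0}])

```text
t: 15.85
eef_pos: [0.5363, -0.1654, 0.0528]
tool_rot: [0.78, 0.626, 0.01, 0.003]
wrist_force: [0.1, -0.2, -1.0]
gripper_width: 0.0469
```

Call:
jog_arm(increments=[{"translation": [0,0,0],"turn": 0},{"translation": [0,0,0],"turn": 0},{"translation": [0,0,0],"turn": 0},{"translation": [0,0,0],"turn": 0},{"translation": [0,0,0],"turn": 0}], jaw=0, force=60)

```text
t: 16.27
eef_pos: [0.5368, -0.1657, 0.0535]
tool_rot: [0.78, 0.626, 0.01, 0.003]
wrist_force: [0.5, 0.3, 4.5]
gripper_width: 0.0249
```

Call:
jog_arm(increments=[{"translation": [0,0,-8],"turn": 0},{"translation": [0,0,-20],"turn": 0},{"translation": [0,0,-35],"turn": 0},{"translation": [0,0,-55],"turn": 0},{"translation": [0,0,-80],"turn": 0},{"translation": [0,0,-95],"turn": 0},{"translation": [0,0,-95],"turn": 0}])

```text
t: 16.85
eef_pos: [0.5372, -0.1677, 0.1533]
tool_rot: [0.78, 0.626, 0.011, 0.007]
wrist_force: [0.5, 0.2, -0.9]
gripper_width: 0.0247
```

```bash
python3 -c "
from h import *
c=np.array([.555,.184,0]);th=-.061;X=np.array([np.cos(th),np.sin(th),0]);Y=np.array([-np.sin(th),np.cos(th),0])
save('wrist','w13');p=c-.025*Y;print(p);go(p+[0,0,.155],1.51)"
```

```text
[0.55347595 0.1590465  0.        ]
shift [322.2 -53.3  -2. ] turn -0.157 yaw 1.353 at [ 0.5361 -0.1671  0.1509] w 0.0252 F [ 0.2  0.5 -1.4]
```

View pics/w13.png

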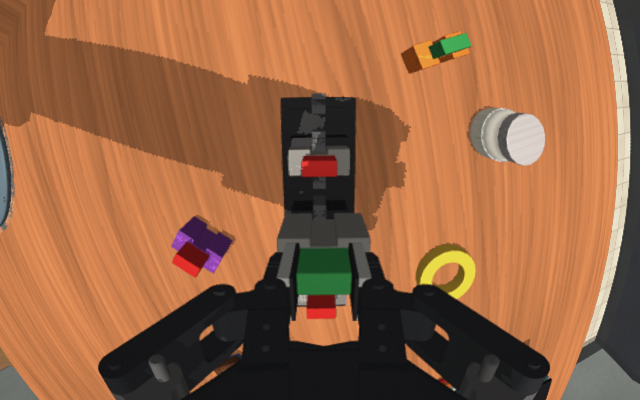

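Call:
jog_arm(increments=[{"translation": [36,-6,-10],"turn": -0.015},{"translation": [72,-12,-20],"turn": -0.03},{"translation": [108,-18,-25],"turn": -0.05},{"translation": [144,-24,-25],"turn": -0.07},{"translation": [180,-30,-25],"turn": -0.09},{"translation": [216,-36,-25],"turn": -0.11},{"translation": [252,-42,-25],"turn": -0.13},{"translation": [286,-48,-25],"turn": -0.157}])

```text
t: 17.57
eef_pos: [0.549, 0.1243, 0.176]
tool_rot: [0.728, 0.686, 0.009, 0.005]
wrist_force: [1.3, 0.0, -1.2]
gripper_width: 0.0247
```

Call:
jog_arm(increments=[{"translation": [20,-2,0],"turn": 0},{"translation": [37,-3,0],"turn": 0},{"translation": [37,-3,0],"turn": 0}])

```text
t: 17.82
eef_pos: [0.5466, 0.1642, 0.1743]
tool_rot: [0.726, 0.687, 0.008, 0.004]
wrist_force: [0.3, 0.1, -1.3]
gripper_width: 0.025
```

```bash
python3 -c "
from h import *
save('wrist','w14');go([.5535,.159,.060],1.51)"
```

```text
shift [ -3.9   4.8 114.5] turn 0.005 yaw 1.515 at [0.5469 0.1626 0.1744] w 0.0247 F [ 0.1 -1.2 -1. ]
```

View pics/w14.png

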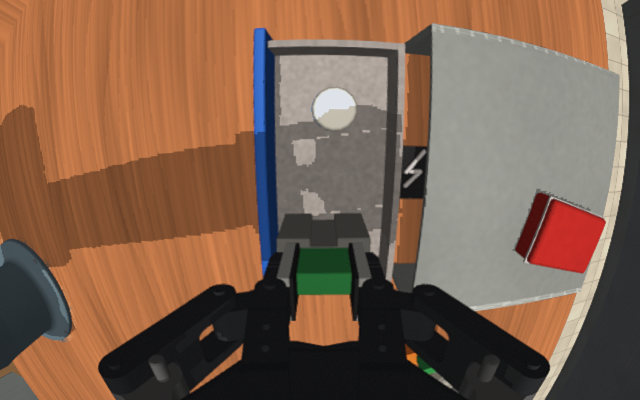

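Call:
jog_arm(increments=[{"translation": [-2,5,35],"turn": 0},{"translation": [-2,5,70],"turn": 0},{"translation": [-2,5,95],"turn": 0},{"translation": [-2,5,107],"turn": 0},{"translation": [-2,5,111],"turn": 0},{"translation": [-2,5,113],"turn": 0},{"translation": [-2,5,113],"turn": 0}])

```text
t: 18.45
eef_pos: [0.5547, 0.1606, 0.0626]
tool_rot: [0.727, 0.687, 0.009, 0.005]
wrist_force: [0.3, -0.4, 0.2]
gripper_width: 0.0246
```

Call:
jog_arm(increments=[{"translation": [0,0,1],"turn": 0},{"translation": [0,0,2],"turn": 0}])

```text
t: 18.62
eef_pos: [0.5564, 0.1606, 0.0626]
tool_rot: [0.727, 0.687, 0.01, 0.006]
wrist_force: [0.2, 0.9, -0.2]
gripper_width: 0.0247
```

Call:
jog_arm(increments=[{"translation": [0,0,2],"turn": 0},{"translation": [0,0,3],"turn": 0}])

```text
t: 18.78
eef_pos: [0.5574, 0.1607, 0.0607]
tool_rot: [0.727, 0.687, 0.011, 0.007]
wrist_force: [0.1, 0.3, -0.9]
gripper_width: 0.0244
```

Call:
jog_arm(increments=[{"translation": [0,0,2],"turn": 0},{"translation": [0,0,2],"turn": 0}])

```text
t: 18.95
eef_pos: [0.5578, 0.1608, 0.0596]
tool_rot: [0.727, 0.687, 0.011, 0.007]
wrist_force: [-0.8, -0.2, 4.6]
gripper_width: 0.0248
```

Floor contact; release and rise.

Call:
jog_arm(increments=[{"translation": [0,0,0],"turn": 0},{"translation": [0,0,0],"turn": 0},{"translation": [0,0,0],"turn": 0},{"translation": [0,0,0],"turn": 0},{"translation": [0,0,-30],"turn": 0},{"translation": [0,0,-60],"turn": 0},{"translation": [0,0,-95],"turn": 0},{"translation": [0,0,-130],"turn": 0}], jaw=0.55)

```text
t: 19.62
eef_pos: [0.5538, 0.16, 0.1903]
tool_rot: [0.727, 0.687, 0.011, 0.007]
wrist_force: [0.4, 0.6, -0.1]
gripper_width: 0.0469
```

Call:
jog_arm(increments=[{"translation": [0,-35,0],"turn": -0.12},{"translation": [5,-70,0],"turn": -0.24},{"translation": [10,-105,0],"turn": -0.36},{"translation": [15,-125,0],"turn": -0.48},{"translation": [20,-140,0],"turn": -0.6},{"translation": [25,-145,0],"turn": -0.72},{"translation": [25,-145,0],"turn": -0.84},{"translation": [25,-145,0],"turn": -0.96}], jaw=0)

```text
t: 20.28
eef_pos: [0.4099, 0.1935, 0.187]
tool_rot: [0.324, 0.946, 0.007, 0.011]
wrist_force: [-0.8, -0.9, 0.5]
gripper_width: -0.0003
```

```bash
python3 -c "
from h import *
save('wrist','w15');save('scene','s15');save('top','t15');go([.40,.195,.08],3.08)"
```

```text
shift [ 10.9  -7.1 106.6] turn -0.609 yaw 2.471 at [0.4104 0.1932 0.1869] w -0.0001 F [ 0.8 -1.4 -0.4]
```

View pics/w15.png

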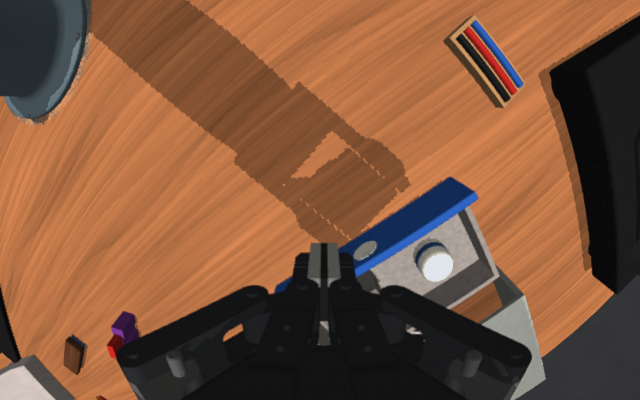

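View pics/s15.png

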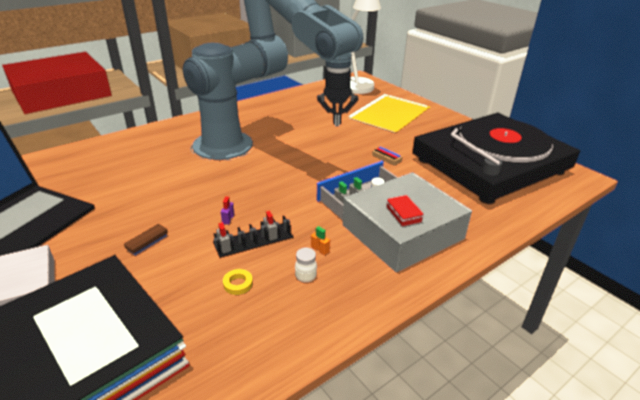

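Call:
jog_arm(increments=[{"translation": [0,0,20],"turn": -0.12},{"translation": [-5,0,45],"turn": -0.24},{"translation": [-10,0,75],"turn": -0.36},{"translation": [-15,10,105],"turn": -0.48},{"translation": [-20,15,130],"turn": -0.609},{"translation": [-20,15,150],"turn": -0.609},{"translation": [-20,15,150],"turn": -0.609}])

```text
t: 21.02
eef_pos: [0.436, 0.1925, 0.0335]
tool_rot: [0.032, 0.999, 0.002, 0.008]
wrist_force: [-0.6, -0.8, -1.0]
gripper_width: 0.0003
```

```bash
python3 -c "
from h import *
go([.465,.1893,.035],3.08);go([.588,.1815,.035],3.08)"
```

```text
shift [-29.2  -1.3  -1.1] turn -0.003 yaw 3.077 at [0.436  0.1925 0.0335] w 0.0003 F [-0.6 -0.8 -1. ]
shift [-152.4   -1.2    0.9] turn -0.003 yaw 3.077 at [0.436  0.1925 0.0335] w 0.0003 F [-0.6 -0.8 -1. ]
```

Call:
jog_arm(increments=[{"translation": [-15,0,-2],"turn": 0},{"translation": [-30,0,-2],"turn": 0},{"translation": [-37,0,-2],"turn": 0},{"translation": [-41,-1,-2],"turn": 0},{"translation": [-45,-1,-2],"turn": 0},{"translation": [-49,-1,-2],"turn": 0},{"translation": [-53,-1,-2],"turn": 0},{"translation": [-58,-1,-2],"turn": 0}])

```text
t: 21.68
eef_pos: [0.4927, 0.1879, 0.0361]
tool_rot: [0.032, 0.999, 0.002, 0.007]
wrist_force: [-5.1, -0.8, 2.7]
gripper_width: -0.0002
```

Call:
jog_arm(increments=[{"translation": [-5,0,0],"turn": 0},{"translation": [-10,0,0],"turn": 0},{"translation": [-15,0,0],"turn": 0},{"translation": [-20,0,0],"turn": 0},{"translation": [-25,0,0],"turn": 0},{"translation": [-30,0,0],"turn": 0},{"translation": [-35,0,0],"turn": 0},{"translation": [-40,0,0],"turn": 0}])

```text
t: 22.35
eef_pos: [0.5324, 0.1854, 0.0361]
tool_rot: [0.032, 0.999, 0.002, 0.006]
wrist_force: [-5.6, 2.5, 1.0]
gripper_width: -0.0003
```

```bash
python3 -c "
from h import *
go([.588,.1815,.035],3.08);save('wrist','w16')"
```

```text
shift [-55.7  -0.3   1.7] turn -0.003 yaw 3.077 at [0.5324 0.1854 0.0361] w -0.0003 F [-5.6  2.5  1. ]
```

View pics/w16.png

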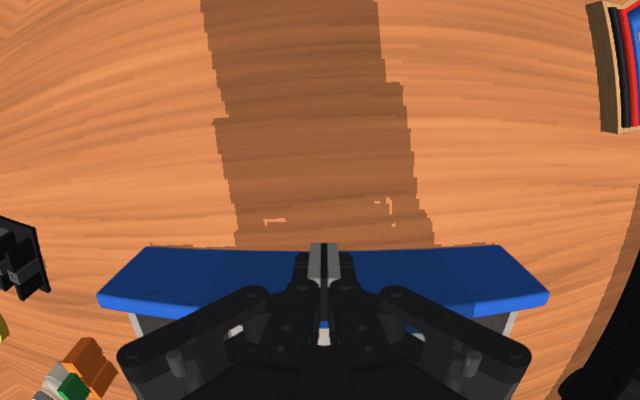

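Call:
jog_arm(increments=[{"translation": [-6,0,0],"turn": 0},{"translation": [-12,0,0],"turn": 0},{"translation": [-18,0,0],"turn": 0},{"translation": [-24,0,0],"turn": 0},{"translation": [-30,0,0],"turn": 0},{"translation": [-36,0,0],"turn": 0},{"translation": [-42,0,0],"turn": 0},{"translation": [-48,0,0],"turn": 0}])

```text
t: 23.07
eef_pos: [0.5797, 0.1824, 0.0359]
tool_rot: [0.032, 0.999, 0.002, 0.004]
wrist_force: [-9.7, 1.7, 4.0]
gripper_width: -0.0003
```

Call:
jog_arm(increments=[{"translation": [-5,0,1],"turn": 0},{"translation": [-10,0,1],"turn": 0},{"translation": [-15,0,1],"turn": 0},{"translation": [-20,0,1],"turn": 0},{"translation": [-22,0,1],"turn": 0},{"translation": [-23,0,1],"turn": 0},{"translation": [-23,0,1],"turn": 0}])

```text
t: 23.65
eef_pos: [0.6021, 0.1811, 0.0345]
tool_rot: [0.032, 0.999, 0.002, 0.003]
wrist_force: [-5.7, 0.0, 1.2]
gripper_width: 0.0004
```

Call:
jog_arm(increments=[{"translation": [-2,0,0],"turn": 0},{"translation": [-3,0,0],"turn": 0},{"translation": [-3,0,0],"turn": 0}])

```text
t: 23.9
eef_pos: [0.6046, 0.181, 0.0342]
tool_rot: [0.032, 0.999, 0.002, 0.002]
wrist_force: [-6.4, 1.2, 3.2]
gripper_width: 0.0
```

Call:
jog_arm(increments=[{"translation": [-2,0,0],"turn": 0},{"translation": [-3,0,0],"turn": 0},{"translation": [-3,0,0],"turn": 0}])

```text
t: 24.15
eef_pos: [0.6056, 0.181, 0.034]
tool_rot: [0.032, 0.999, 0.002, -0.001]
wrist_force: [-14.0, -0.0, 9.3]
gripper_width: -0.0003
```

At the stop (force jumped). Back off slowly at first, then clear and look.

Call:
jog_arm(increments=[{"translation": [8,0,0],"turn": 0},{"translation": [18,0,0],"turn": 0},{"translation": [30,0,0],"turn": 0},{"translation": [60,0,0],"turn": 0},{"translation": [95,0,0],"turn": 0},{"translation": [130,0,0],"turn": 0},{"translation": [150,0,-30],"turn": 0},{"translation": [150,0,-65],"turn": 0}])

```text
t: 24.82
eef_pos: [0.45, 0.19, 0.0961]
tool_rot: [0.031, 0.999, 0.001, -0.005]
wrist_force: [1.5, 0.2, -0.5]
gripper_width: -0.0003
```

Call:
jog_arm(increments=[{"translation": [0,-35,-30],"turn": 0},{"translation": [0,-70,-60],"turn": 0},{"translation": [0,-105,-90],"turn": 0},{"translation": [0,-140,-90],"turn": 0},{"translation": [0,-175,-90],"turn": 0},{"translation": [0,-210,-90],"turn": 0},{"translation": [0,-210,-90],"turn": 0}])

```text
t: 25.4
eef_pos: [0.4389, -0.0253, 0.1873]
tool_rot: [0.035, 0.999, -0.001, -0.002]
wrist_force: [0.0, 0.1, 0.8]
gripper_width: 0.0001
```

```bash
python3 - <<'E'
from h import *
im=save('top','t17');cv2.imwrite('pics/t17.png',cv2.resize(im[70:270,190:440,::-1],(750,600),interpolation=cv2.INTER_CUBIC)); save('scene','s17')
h=cv2.cvtColor(im,cv2.COLOR_RGB2HSV)
m=((h[...,1]>110)&(h[...,0]>100)&(h[...,0]<130)&(h[...,2]>70)).astype(np.uint8);m[:,:200]=0;m[:,310:]=0;m[230:]=0;m[:160]=0
us=[u for u in range(212,297) if m[:,u].any()]
k=np.polyfit(us,[np.where(m[:,u])[0].min()-.5 for u in us],1);print(len(us),k,'row at 254:',np.polyval(k,254),'before',.086750*254+152.924)
print(sense()['eef_pos'],sense()['t'])
E
```

```text
85 [9.11666992e-02 1.51567188e+02] row at 254: 174.72352941176476 before 174.95850000000002
[ 0.43847587 -0.02133512  0.18651093] 25.5
```

View pics/t17.png

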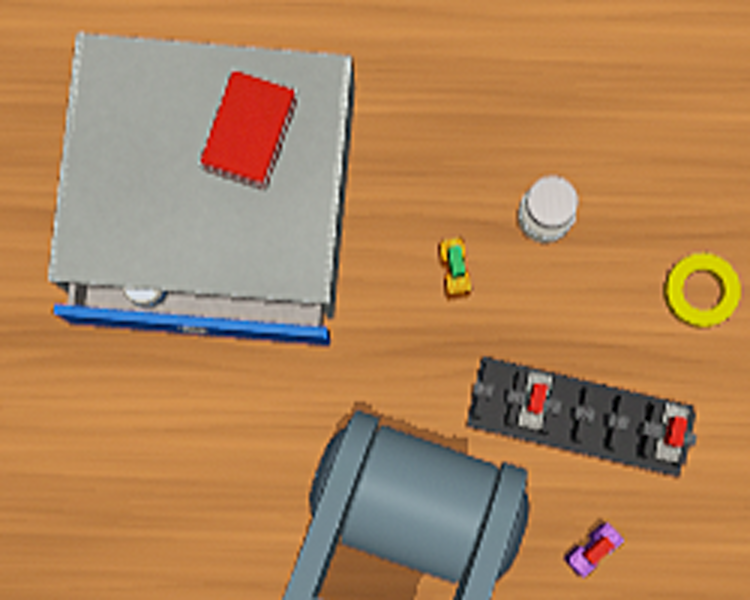

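View pics/s17.png

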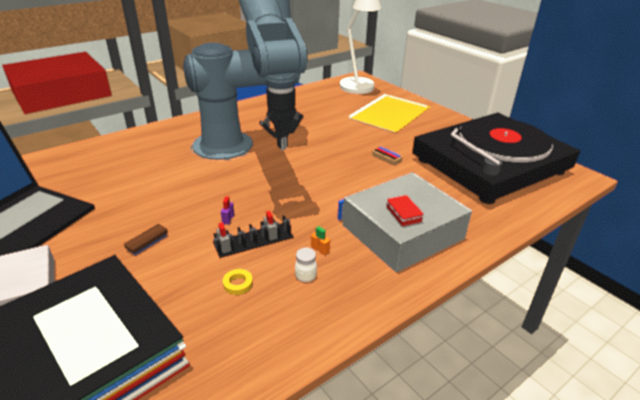

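Call:
jog_arm(increments=[{"translation": [0,40,30],"turn": 0},{"translation": [0,80,60],"turn": 0},{"translation": [10,110,80],"turn": 0},{"translation": [20,130,95],"turn": 0},{"translation": [20,130,95],"turn": 0},{"translation": [20,130,95],"turn": 0},{"translation": [20,130,95],"turn": 0},{"translation": [20,130,95],"turn": 0}])

```text
t: 26.17
eef_pos: [0.4279, 0.1097, 0.0929]
tool_rot: [0.033, 0.999, 0.0, -0.002]
wrist_force: [0.4, -0.1, -0.0]
gripper_width: 0.0001
```

```bash
python3 -c "
from h import *
im=save('wrist','w18');cv2.imwrite('pics/w18.png',cv2.resize(im[200:400,120:520,::-1],(800,400)))
im=save('top','t18')
h=cv2.cvtColor(im,cv2.COLOR_RGB2HSV);m=(h[...,1]>110)&(h[...,0]>100)&(h[...,0]<130)&(h[...,2]>70)
for u in(215,225,235,280,290): r=np.where(m[160:230,u])[0]; print(u,r.min()+159.5 if len(r) else None,.08675*u+152.92)"
```

```text
215 170.5 171.57125
225 172.5 172.43874999999997
235 173.5 173.30624999999998
280 177.5 177.20999999999998
290 178.5 178.0775
```

View pics/w18.png

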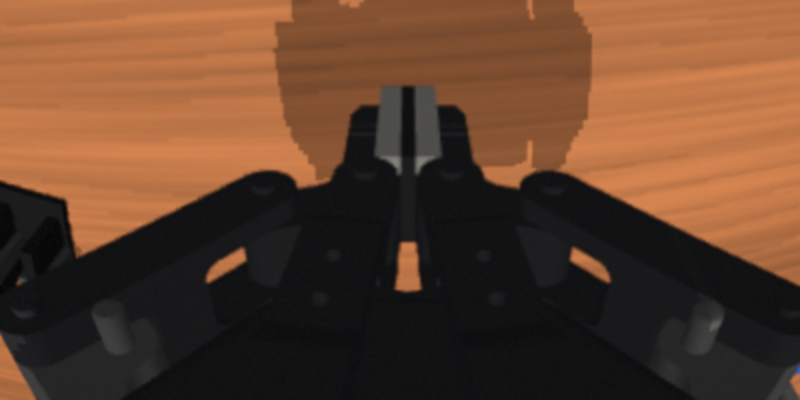

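```bash
python3 -c "
from bench import *
print(sign_off(), sense()['wrist_force'])"
```

```text
the job is handed in; nothing more can be done
the job is handed in; nothing more can be done
```

The job is handed in. The drawer is shut with both green-tabbed cartridges and the canister inside, at about 26 s of robot time. I could not check that the cartridges are still upright behind the closed front.

- **What I did:** I pressed the drawer to its stop and it popped fully open. I put the canister in first, then the two green-tabbed cartridges from rack slots 1 and 3 (counted from the cabinet end). I then pushed the drawer to its stop again and backed off.
- **Before closing:** The pictures showed both cartridges and the canister in the open drawer. Cartridge 1 was seen standing upright straight after release; cartridge 2 only in the wider scene view.
- **Drawer:** In the last two top pictures, about 0.7 s apart, the front edge was back at its starting line to within about 1 px, so it latched and stayed shut. The arm was clear and the wrist force was about zero.
- **Everything else:** Both red-tabbed cartridges were still in the rack. The orange and purple look-alikes and the bystanders in view looked unmoved.
- **Not confirmed:** My last wrist picture did not show the drawer. The canister is partly visible just behind the front panel; it slid forward but is still inside.

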